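# Find the tired isolator foot of a microscope and fold down its tag

## Robot

A 6-joint arm with a two-finger parallel gripper is mounted at the origin on the work surface. World frame = base frame: x ahead of the robot, y to its left, z up, the work surface at z = 0. Lengths are in m, angles in rad, forces in N, time in s.
With the tool pointing down it reaches from about 0.425 to 0.95 m from the base axis. Payload 3.5 kg.
Tool frame: the origin (TCP) lies midway between the tips of the shut fingers; the grasp point (between the pads) lies ctrl.grasp_offset behind it (ctrl.grasp_offset is the distance from the TCP to the grasp point, in m); x points along the fingers, y is the direction in which the jaws open and shut, and the axes are right-handed (so a half turn about x gives the same grasp; the last joint's range is limited). The gripper opens to 85 mm and grips with 20 to 120 N. Pads are 22 mm wide; open, the fingers measure 114 mm over their backs; the gripper's body (76 mm by 85 mm) begins 54 mm behind the grasp point. The pads swing forward as they close: fully open they stand 13 mm farther back than shut.
Start: joints at [1.047, 0.286, 1.577, -0, 1.279, -0.15], TCP at [0.246, 0.628, 0.231] pointing down, gripper open.
Joint ranges: [-2.77, 2.77], [-0.9, 2.22], [0.21, 2.48], [-1.53, 4.67], [0.24, 2.81], [-2.84, 2.84]. Speed limits (rad/s): [2.79, 2.79, 3.14, 3.14, 3.14, 3.14].

## Interface

Orientations are given as a unit quaternion [x, y, z, w].
In Python, from plant import readout, read_camera, sign_off, ctrl gives the robot as it stands.
- The arm moves only by the tool drive_tool, never from a script. Its argument "steps" is a list of rows, each a list of 5 numbers: the shift along the tool's x, y, z in cm, then the turn about the tool's x in degrees, then the opening, from 0 (shut) to 1 (fully open). A call has 1 to 10 rows; each row shifts and turns the commanded pose from where the row before left it, along the tool's axes as they then stand; what a row does not reach is not made up. A row lasts 1/10 s, in which the tool goes at most 50 mm and 8.59 degrees, less where a joint would pass 70% of its speed; a pose out of reach is approached as far as the arm can. A call is refused whole if a number of a shift passes 5 or a number of a turn 8.59, either way. A call with a gripper value outside its range is refused whole. The fingers move at their own pace and stop on an object; "force" is the grip in N (left out, the last holds). Time passes only in rows, so rows that do not move let the fingers close. It gives the time, the measured TCP pose, the force and the opening at its end, in the units of the state.
- readout.get_state(): the state, without advancing time (a new reading comes with each control period).
- read_camera(name): name is "scene" or "top" or "wrist"; returns a dict with "frame" (420x560x3 uint8, red, green, blue), "vertical_fov" (degrees; the focal length in pixels is half the picture's height over the tangent of half this angle, whatever the lens; pixels are square), "cx", "cy" (the principal point, pixels), "eye" and "orientation" of the camera in the world. Camera axes: x right, y up, looking along -z (the intrinsics and any distortion apply to the point x, -y, -z); pixel columns grow to the right and rows downward; lengths in m; the calibration is good to about 2 mm. A picture is of the moment at which its call begins. There is no depth.
- sign_off(): hands the job in, once; it reports no verdict.
The state is a dict: "time": time; "qpos": joint angles; "dq": joint speeds; "joint_efforts": joint torques, N m; "eef_pos": TCP position; "tcp_rot": TCP orientation; "contact_force": force on the tool from outside, world axes, zero at the start; "wrist_torque": the same for the moment, N m; "opening": opening from 0.0 (shut) to 1.0 (fully open).
Only numpy, scipy, OpenCV 4.12 (cv2) and the standard library are available. Lean on these libraries where they do the work, as an engineer would, in place of code of your own. Each camera call takes 0.05 s, during which the arm holds its last target. There are 200 camera calls.

## Task

Three spring isolator feet from under the microscope stand on the bench, and the spring of one has gone soft. With the fingertips press the pad of each foot down about a centimetre to feel which is the softest, and only then push the tag of the softest foot down until it lies flat on its base, leaving the other two tags up. Grasp and lift nothing: the feet stay standing where they are, and everything else on the bench stays in its place.

Things in the scene. Friction and masses are not known exactly. Their poses are not given: they have to be found in the camera images.
- mount_a: Spring isolator foot, one of three that look alike (only the spring differs), loose on the bench. Grey cast base 156 (x) x 76 (y) x 12 mm thick, about 0.9 kg in all, 64 mm tall. Origin: centre of the underside; z up. Along its x: a hinged steel tag at the -x end, the round sprung pad centred at x = +12 mm, a thin guide pin (54 mm high) at x = +51 mm.
- hinge_a (a point): Middle of the tag's hinge (along y), x = -28 mm on that foot, 16.5 mm high; axes as the foot's. Steel tag 34 mm wide, 45 mm from hinge to free edge (rolled, 6 mm thick), sloping up away from the pad: edge 34 to 37 mm to -x of here, 36 to 41 mm high. 1 to 3 N straight down near the edge folds it flat, edge then 42 mm to -x, its top 19.5 mm high; it stays as left.
- pad_a_top (a point): Centre of the top of that foot's sprung pad, 64 mm above the bench at rest: a black rubber disc 46 mm across on an aluminium cap 58 mm across, on a visible coil spring. It goes straight down 14 mm to its stop and springs back. 10 mm down takes about 3.5 N on the softest foot, 6.5 N on the next and 10 N on the hardest; all start to move at about 1 N.
- ring_a (a joint): Rubber travel ring, 13 mm across, on that foot's guide pin: the ear of the cap drives it down and it stays there, so it shows the deepest press so far in m (about half a millimetre less); 0 at the start, at most 0.015. Drags with 0.5 N.
- mount_b: Spring isolator foot, one of three that look alike (only the spring differs), loose on the bench. Grey cast base 156 (x) x 76 (y) x 12 mm thick, about 0.9 kg in all, 64 mm tall. Origin: centre of the underside; z up. Along its x: a hinged steel tag at the -x end, the round sprung pad centred at x = +12 mm, a thin guide pin (54 mm high) at x = +51 mm.
- hinge_b (a point): Middle of the tag's hinge (along y), x = -28 mm on that foot, 16.5 mm high; axes as the foot's. Steel tag 34 mm wide, 45 mm from hinge to free edge (rolled, 6 mm thick), sloping up away from the pad: edge 34 to 37 mm to -x of here, 36 to 41 mm high. 1 to 3 N straight down near the edge folds it flat, edge then 42 mm to -x, its top 19.5 mm high; it stays as left.
- pad_b_top (a point): Centre of the top of that foot's sprung pad, 64 mm above the bench at rest: a black rubber disc 46 mm across on an aluminium cap 58 mm across, on a visible coil spring. It goes straight down 14 mm to its stop and springs back. 10 mm down takes about 3.5 N on the softest foot, 6.5 N on the next and 10 N on the hardest; all start to move at about 1 N.
- ring_b (a joint): Rubber travel ring, 13 mm across, on that foot's guide pin: the ear of the cap drives it down and it stays there, so it shows the deepest press so far in m (about half a millimetre less); 0 at the start, at most 0.015. Drags with 0.5 N.
- mount_c: Spring isolator foot, one of three that look alike (only the spring differs), loose on the bench. Grey cast base 156 (x) x 76 (y) x 12 mm thick, about 0.9 kg in all, 64 mm tall. Origin: centre of the underside; z up. Along its x: a hinged steel tag at the -x end, the round sprung pad centred at x = +12 mm, a thin guide pin (54 mm high) at x = +51 mm.
- hinge_c (a point): Middle of the tag's hinge (along y), x = -28 mm on that foot, 16.5 mm high; axes as the foot's. Steel tag 34 mm wide, 45 mm from hinge to free edge (rolled, 6 mm thick), sloping up away from the pad: edge 34 to 37 mm to -x of here, 36 to 41 mm high. 1 to 3 N straight down near the edge folds it flat, edge then 42 mm to -x, its top 19.5 mm high; it stays as left.
- pad_c_top (a point): Centre of the top of that foot's sprung pad, 64 mm above the bench at rest: a black rubber disc 46 mm across on an aluminium cap 58 mm across, on a visible coil spring. It goes straight down 14 mm to its stop and springs back. 10 mm down takes about 3.5 N on the softest foot, 6.5 N on the next and 10 N on the hardest; all start to move at about 1 N.
- ring_c (a joint): Rubber travel ring, 13 mm across, on that foot's guide pin: the ear of the cap drives it down and it stays there, so it shows the deepest press so far in m (about half a millimetre less); 0 at the start, at most 0.015. Drags with 0.5 N.
- tag_softest (a joint): Angle in rad by which the tag of the softest foot has been pushed down from its highest: between 0 and 0.12 at the start (up), 0.62 when flat. Stiff hinge, stays. Which of the feet that is must be felt out.
- tag_sound1 (a joint): Angle in rad by which the tag of one of the two harder feet has been pushed down from its highest: between 0 and 0.12 at the start (up), 0.62 when flat. Stiff hinge, stays. Which of the feet that is must be felt out.
- tag_sound2 (a joint): Angle in rad by which the tag of the other of the two harder feet has been pushed down from its highest: between 0 and 0.12 at the start (up), 0.62 when flat. Stiff hinge, stays. Which of the feet that is must be felt out.
- dropper: Bystander: amber dropper bottle, 28 mm across, 72 mm tall, origin under its centre.
- clamp: Bystander: small aluminium screw clamp, 66 x 26 x 28 mm, long side along its x, origin under its centre.
- tape: Bystander: roll of cream tape lying flat, 100 mm across, 24 mm high, origin under its centre.
- dish: Bystander: clear lidded culture dish, 90 mm across, 17 mm high, origin under its centre.
- vial: Bystander: small glass vial with a white cap, 26 mm across, 45 mm tall, origin under its centre.
- slides: Bystander: flat box of slides, 84 x 58 x 31 mm, origin under its centre.
- driver: Bystander: screwdriver, 200 mm long, 26 mm thick, lying on the bench beyond the feet, origin under its middle.
Not all that is in view belongs to the job. What is shaped like the mount_b but yellow is not meant.

How it is judged:
By the outcome, as a careful person would: the job done as asked, in the order asked, and still so for the second after the job is handed in, with the robot touching nothing.
It also fails if it takes over 70 s, if anything falls off the work surface, if the arm or the gripper's body presses on something with over 40 N, if the wrist force passes 120 N, or if a joint passes its speed limit or range.

## Working session

There is one attempt and no reset: what is moved stays moved. The work goes in short steps, Python scripts to look and compute and a tool call to move; the robot and the scene stay as the last step left them, time stands still between calls to the robot, and variables do not carry over. Pictures are saved under pics/ and viewed, about 8 in all and at most 12, crops included, and the job is handed in when it is done.

Besides the shell and the picture viewer there is one more tool, called after "Request:" as name(argument=value, ...) on one line, values as JSON. drive_tool: Moves the arm, as the interface text tells. Its arguments: {"type":"object","properties":{"steps":{"type":"array","items":{"type":"array","items":{"type":"number"}}},"force":{"type":"number"}},"required":["steps"]}

```bash
mkdir -p pics; ls
python3 - <<'E'
from plant import readout, read_camera, ctrl
import cv2,numpy as np
s=readout.get_state(); print(s); print(ctrl.grasp_offset)
for n in("scene","top"):
    c=read_camera(n); print({k:v for k,v in c.items() if k!="frame"})
    cv2.imwrite(f"pics/{n}0.png",c["frame"][:,:,::-1]); np.save(f"{n}0.npy",c,allow_pickle=True)
E
```

```text
pics
{'time': 0.0, 'qpos': array([ 1.04700299e+00,  2.87170388e-01,  1.57818227e+00,  8.22838002e-06,
        1.27856365e+00, -1.50005082e-01]), 'dq': array([ 1.42412037e-03,  6.70398492e-05,  6.16348636e-04, -3.28061091e-04,
        2.67212777e-03, -5.19844464e-04]), 'joint_efforts': array([ 1.14814731e-03, -4.05992889e+01, -2.92624176e+01, -1.59520469e-04,
        5.95895035e-03,  4.19934125e-06]), 'eef_pos': array([0.24611769, 0.62783282, 0.22994116]), 'tcp_rot': array([ 0.13061241,  0.69506684, -0.13216127,  0.69451845]), 'contact_force': array([-1.19081654, -0.15590814,  0.37941016]), 'wrist_torque': array([ 0.03535266, -0.01276954,  0.05909773]), 'opening': 0.999265499962375}
0.0187
{'vertical_fov': 57.237429919771465, 'cx': 281.9307079212134, 'cy': 209.11695421198593, 'eye': array([ 0.96088109, -0.2623255 ,  0.66927054]), 'orientation': array([0.29438524, 0.19422099, 0.5280525 , 0.77251284])}
{'vertical_fov': 45.06048127586453, 'cx': 268.73005886371476, 'cy': 202.44909946514582, 'eye': array([ 0.317487  , -0.0725928 ,  1.22336219]), 'orientation': array([-0.04402503,  0.04930279,  0.71049199, -0.70059415])}
```

View pics/scene0.png

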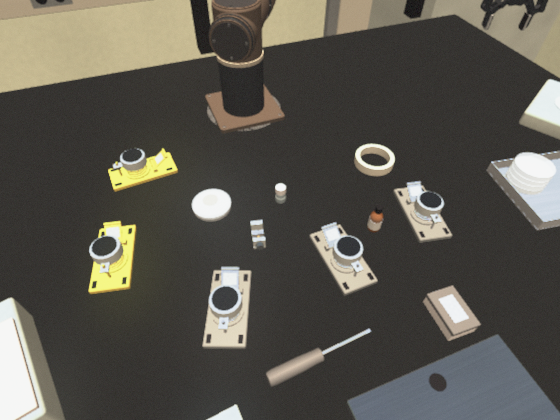

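View pics/top0.png

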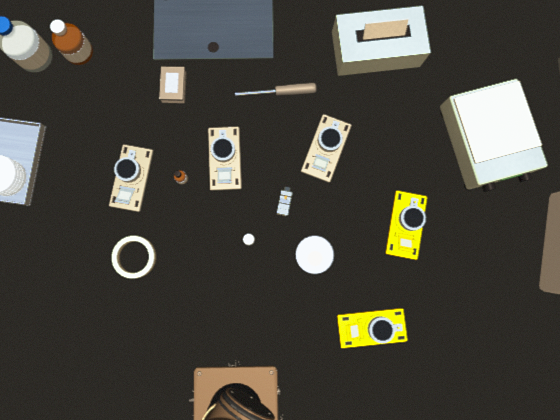

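The top view (up = world +x, left = +y) shows three tan/grey feet near pixels (131,178), (225,158) and (326,148), with tags toward the robot. The yellow decoys are at (407,225) and (372,328). Next I measure the base outlines and pad discs.

```bash
cat > h.py <<'E'
import numpy as np,cv2
from scipy.spatial.transform import Rotation as R
def ray(c,uv,z):
    uv=np.atleast_2d(uv).astype(float); f=210/np.tan(np.radians(c["vertical_fov"]/2))
    d=np.c_[(uv[:,0]-c["cx"])/f,-(uv[:,1]-c["cy"])/f,-np.ones(len(uv))]
    d=R.from_quat(c["orientation"]).apply(d); e=np.array(c["eye"])
    return e+d*((z-e[2])/d[:,2])[:,None]
def pix(c,P):
    f=210/np.tan(np.radians(c["vertical_fov"]/2)); q=R.from_quat(c["orientation"]).inv().apply(np.atleast_2d(P)-c["eye"])
    return np.c_[c["cx"]+f*q[:,0]/-q[:,2],c["cy"]-f*q[:,1]/-q[:,2]]
E
python3 - <<'E'
from h import *
for n,seeds in(("top",[(131,178),(225,158),(326,148)]),("scene",[(422,212),(343,257),(228,308)])):
    c=np.load(n+"0.npy",allow_pickle=True).item(); im=c["frame"]
    g=cv2.cvtColor(im,cv2.COLOR_RGB2GRAY)
    m=cv2.morphologyEx((g>75).astype(np.uint8),cv2.MORPH_CLOSE,np.ones((3,3)))
    cs,_=cv2.findContours(m,0,cv2.CHAIN_APPROX_NONE)
    for s in seeds:
        k=[x for x in cs if cv2.pointPolygonTest(x,s,False)>=0][0]
        w=ray(c,k[:,0],.012)[:,:2]
        r=cv2.minAreaRect((w*1000).astype(np.float32)); print(n,s,"rect",np.round(r[0],1),np.round(r[1],1),round(r[2],1))
        x,y,ww,hh=cv2.boundingRect(k); mm=np.zeros_like(m); cv2.drawContours(mm,[k],-1,1,-1)
        d=((g<60)&(mm>0)).astype(np.uint8)
        nn,l,st,ce=cv2.connectedComponentsWithStats(d)
        i=1+np.argmax(st[1:,4]); dc=max(cv2.findContours((l==i).astype(np.uint8),0,1)[0],key=len)
        p=ray(c,dc[:,0],.064)*1000; e=cv2.minEnclosingCircle(p[:,:2].astype(np.float32)); print("   disc",np.round(e[0],1),2*e[1],st[i],
          "ell",np.round(ray(c,[cv2.fitEllipse(dc)[0]],.064)*1000,1))
E
```

```text
top (131, 178) rect [545.3 254.6] [ 85.7 157.6] 78.8
   disc [556.2 248.9] 41.292442321777344 [117 160  18  18 242] ell [[556.2 249.   64. ]]
top (225, 158) rect [590.4  24.1] [157.8  77.9] 1.7
   disc [602.   24.7] 41.235565185546875 [214 140  18  17 236] ell [[601.8  24.6  64. ]]
top (326, 148) rect [ 612.5 -225.2] [ 78.2 157.6] 68.0
   disc [ 623.6 -229.3] 41.54398727416992 [322 129  17  18 232] ell [[ 623.5 -229.    64. ]]
scene (422, 212) rect [541.2 263.9] [107.6 178.5] 78.8
   disc [556.5 247.5] 42.95846176147461 [421 192  20  15 220] ell [[557.1 247.6  64. ]]
scene (343, 257) rect [586.3  31.8] [169.3  97.3] 1.7
   disc [601.9  24.4] 41.97126007080078 [338 237  22  18 298] ell [[602.3  24.3  64. ]]
scene (228, 308) rect [ 609.3 -224.1] [ 78.5 167.1] 68.0Traceback (most recent call last):
  File "<stdin>", line 16, in <module>
cv2.error: OpenCV(4.12.0) /io/opencv/modules/imgproc/src/shapedescr.cpp:361: error: (-201:Incorrect size of input array) There should be at least 5 points to fit the ellipse in function 'fitEllipseNoDirect'
```

```bash
cat >> h.py <<'E'
def togo(x,y,z):
    from plant import readout
    s=readout.get_state(); r=R.from_quat(s["tcp_rot"])
    print("pos",np.round(s["eef_pos"]*1000,1),"F",np.round(s["contact_force"],2),"t",round(s["time"],2),"open",round(s["opening"],3))
    print("tool cm",np.round(100*r.inv().apply(np.array([x,y,z])-s["eef_pos"]),2)); print(np.round(r.as_matrix(),3))
E
python3 -c "
from h import *
togo(.5565,.2485,.1)"
```

```text
pos [246.1 627.9 230.1] F [-0.5   0.47  0.2 ] t 0.1 open 0.998
tool cm [ 13.04 -23.96  42.75]
[[-0.001  0.365  0.931]
 [-0.002  0.931 -0.365]
 [-1.    -0.002 -0.   ]]
```

Request:
drive_tool(steps=[[0, -1.2, 2.14, 0, 0], [0, -1.2, 2.14, 0, 0], [0, -1.2, 2.14, 0, 0], [0, -1.2, 2.14, 0, 0], [0, -1.2, 2.14, 0, 0], [0, -1.2, 2.14, 0, 0], [0, -1.2, 2.14, 0, 0], [0, -1.2, 2.14, 0, 0], [0, -1.2, 2.14, 0, 0], [0, -1.2, 2.14, 0, 0]], force=40)

```text
time: 1.1
eef_pos: [0.4021, 0.4375, 0.2307]
tcp_rot: [0.131, 0.695, -0.132, 0.695]
contact_force: [-1.0, 0.0, 0.1]
opening: 0.002
```

Request:
drive_tool(steps=[[0, -1.2, 2.14, 0, 0], [0, -1.2, 2.14, 0, 0], [0, -1.2, 2.14, 0, 0], [0, -1.2, 2.14, 0, 0], [0, -1.2, 2.14, 0, 0], [0, -1.2, 2.14, 0, 0], [0, -1.2, 2.14, 0, 0], [0, -1.2, 2.14, 0, 0], [0, -1.2, 2.14, 0, 0], [0, -1.2, 2.14, 0, 0]])

```text
time: 2.1
eef_pos: [0.5575, 0.2478, 0.2306]
tcp_rot: [0.131, 0.695, -0.132, 0.694]
contact_force: [-0.2, -0.8, -0.3]
opening: 0.005
```

Request:
drive_tool(steps=[[2, 0, 0, 0, 0], [2, 0, 0, 0, 0], [2, 0, 0, 0, 0], [2, 0, 0, 0, 0], [2, 0, 0, 0, 0], [2, 0, 0, 0, 0], [0, 0, 0, 0, 0], [0, 0, 0, 0, 0], [0, 0, 0, 0, 0], [0, 0, 0, 0, 0]])

```text
time: 3.1
eef_pos: [0.5582, 0.2489, 0.1129]
tcp_rot: [0.132, 0.694, -0.131, 0.696]
contact_force: [0.2, 0.8, -0.8]
opening: 0.002
```

Run:
```python
from h import *
from plant import read_camera
togo(.5565,.2485,.068)
for n in ("top","wrist"):
    c=read_camera(n); cv2.imwrite(f"pics/{n}1.png",c["frame"][:,:,::-1]); np.save(n+"1.npy",c,allow_pickle=True)
    print(pix(c,[.5565,.2485,.064]))
```

```text
pos [558.2 248.9 112.9] F [ 0.24  0.84 -0.78] t 3.1 open 0.002
tool cm [ 4.49 -0.11 -0.15]
[[ 0.003  0.365  0.931]
 [ 0.001  0.931 -0.365]
 [-1.     0.002  0.002]]
[[126.02789566 168.1391326 ]]
[[267.98803961 226.83979609]]
```

View pics/wrist1.png

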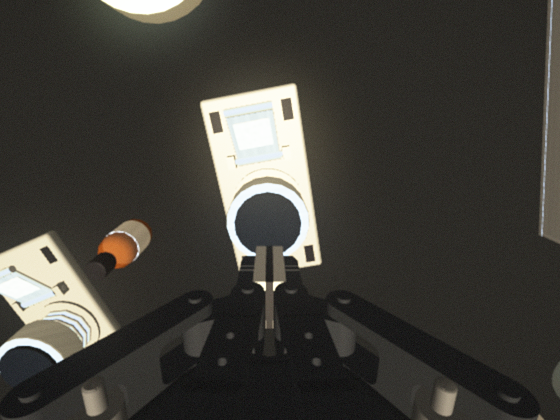

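The wrist view shows the pad disc centred at about (266,220), with (268,227) predicted, so the finger line is centred on it. I press in steps.

Request:
drive_tool(steps=[[2, -0.1, -0.15, 0, 0], [1.5, 0, 0, 0, 0], [0.5, 0, 0, 0, 0], [0, 0, 0, 0, 0], [0, 0, 0, 0, 0], [0, 0, 0, 0, 0]])

```text
time: 3.8
eef_pos: [0.5562, 0.2485, 0.0722]
tcp_rot: [0.132, 0.694, -0.131, 0.695]
contact_force: [-0.4, 0.4, 0.0]
opening: 0.001
```

Request:
drive_tool(steps=[[0.3, 0, 0, 0, 0], [0.3, 0, 0, 0, 0], [0.3, 0, 0, 0, 0], [0.2, 0, 0, 0, 0], [0.2, 0, 0, 0, 0], [0, 0, 0, 0, 0], [0, 0, 0, 0, 0], [0, 0, 0, 0, 0]])

```text
time: 4.6
eef_pos: [0.5557, 0.2484, 0.0592]
tcp_rot: [0.131, 0.695, -0.131, 0.695]
contact_force: [-2.4, -0.9, 5.4]
opening: 0.002
```

Request:
drive_tool(steps=[[0.2, 0, 0, 0, 0], [0.2, 0, 0, 0, 0], [0.1, 0, 0, 0, 0], [0, 0, 0, 0, 0], [0, 0, 0, 0, 0], [0, 0, 0, 0, 0], [0, 0, 0, 0, 0]])

```text
time: 5.3
eef_pos: [0.5558, 0.2484, 0.055]
tcp_rot: [0.131, 0.695, -0.131, 0.695]
contact_force: [-2.9, -0.1, 9.0]
opening: -0.002
```

Request:
drive_tool(steps=[[0, 0, 0, 0, 0], [0, 0, 0, 0, 0]])

```text
time: 5.5
eef_pos: [0.5558, 0.2484, 0.055]
tcp_rot: [0.131, 0.695, -0.131, 0.695]
contact_force: [-3.8, -1.4, 9.9]
opening: 0.001
```

Request:
drive_tool(steps=[[0, 0, 0, 0, 0], [0, 0, 0, 0, 0]])

```text
time: 5.7
eef_pos: [0.5558, 0.2484, 0.055]
tcp_rot: [0.131, 0.695, -0.131, 0.695]
contact_force: [-2.4, -2.0, 8.9]
opening: -0.003
```

Run:
```python
from h import *
from plant import read_camera
togo(.5565,.2485,.15)
c=read_camera("scene"); cv2.imwrite("pics/s2.png",cv2.resize(c["frame"][140:280,360:500,::-1],None,fx=4,fy=4))
```

```text
pos [555.8 248.4  55. ] F [-2.35 -1.99  8.9 ] t 5.7 open -0.003
tool cm [-9.5   0.03  0.06]
[[-0.     0.365  0.931]
 [-0.     0.931 -0.365]
 [-1.    -0.    -0.   ]]
```

View pics/s2.png

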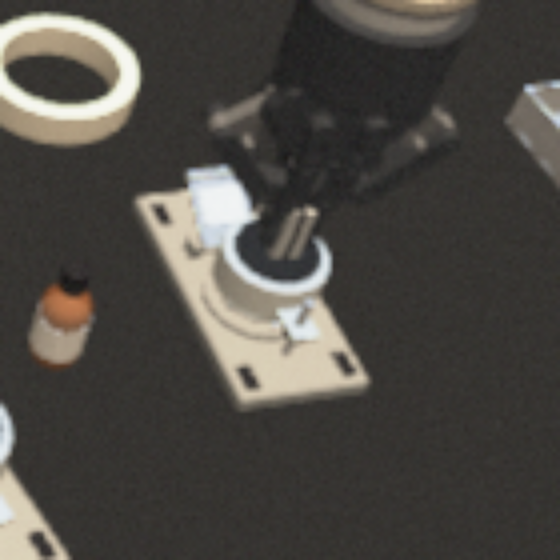

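The crop shows the fingertips in the middle of the disc with the pad down. At 9 mm the force is about 9.3 N, so this is probably the hardest. I press another millimetre, then go up and on to the middle foot.

Request:
drive_tool(steps=[[0.1, 0, 0, 0, 0], [0, 0, 0, 0, 0], [0, 0, 0, 0, 0], [0, 0, 0, 0, 0]])

```text
time: 6.15
eef_pos: [0.5557, 0.2484, 0.0542]
tcp_rot: [0.131, 0.695, -0.131, 0.695]
contact_force: [-4.7, -1.4, 9.4]
opening: -0.001
```

Request:
drive_tool(steps=[[-0.5, 0, 0, 0, 0], [-0.5, 0, 0, 0, 0], [-1, 0, 0, 0, 0], [-2, 0, 0, 0, 0], [-2, 0, 0, 0, 0], [-2, 0, 0, 0, 0], [0, 0, 0, 0, 0], [0, 0, 0, 0, 0]])

```text
time: 6.95
eef_pos: [0.5554, 0.2483, 0.1321]
tcp_rot: [0.131, 0.695, -0.131, 0.695]
contact_force: [0.5, -0.2, -0.8]
opening: 0.003
```

```bash
python3 -c "
from h import *
togo(.602,.0245,.072)"
```

```text
pos [555.4 248.3 132.1] F [ 0.52 -0.25 -0.76] t 6.95 open 0.003
tool cm [  6.01 -19.13  12.5 ]
[[ 0.     0.365  0.931]
 [ 0.     0.931 -0.365]
 [-1.     0.     0.   ]]
```

Request:
drive_tool(steps=[[0, -2, 1.3, 0, 0], [0, -2, 1.3, 0, 0], [0, -2, 1.3, 0, 0], [0, -2, 1.3, 0, 0], [0, -2, 1.3, 0, 0], [0, -2, 1.3, 0, 0], [0, -2, 1.3, 0, 0], [0, -2, 1.3, 0, 0], [0, -2, 1.3, 0, 0], [0, -1.1, 0.8, 0, 0]])

```text
time: 7.95
eef_pos: [0.6013, 0.0234, 0.1302]
tcp_rot: [0.132, 0.696, -0.132, 0.694]
contact_force: [0.6, -0.1, -0.8]
opening: -0.0
```

Request:
drive_tool(steps=[[2, 0, 0, 0, 0], [2, 0, 0, 0, 0], [1.5, 0, 0, 0, 0], [0.5, 0, 0, 0, 0], [0, 0, 0, 0, 0], [0, 0, 0, 0, 0], [0, 0, 0, 0, 0]])

```text
time: 8.65
eef_pos: [0.603, 0.0249, 0.0735]
tcp_rot: [0.131, 0.694, -0.131, 0.696]
contact_force: [0.7, 0.1, -0.0]
opening: -0.001
```

```bash
python3 -c "
from h import *
togo(.602,.0245,.072)"
```

```text
pos [603.   24.9  73.5] F [ 0.69  0.07 -0.02] t 8.65 open -0.001
tool cm [ 0.15 -0.07 -0.08]
[[ 0.002  0.365  0.931]
 [-0.     0.931 -0.365]
 [-1.     0.001  0.002]]
```

Request:
drive_tool(steps=[[0.3, 0, 0, 0, 0], [0.3, 0, 0, 0, 0], [0.3, 0, 0, 0, 0], [0.3, 0, 0, 0, 0], [0.2, 0, 0, 0, 0], [0.2, 0, 0, 0, 0], [0.2, 0, 0, 0, 0], [0.1, 0, 0, 0, 0], [0, 0, 0, 0, 0], [0, 0, 0, 0, 0]])

```text
time: 9.65
eef_pos: [0.6023, 0.0248, 0.0542]
tcp_rot: [0.131, 0.695, -0.131, 0.695]
contact_force: [-3.0, -0.2, 6.4]
opening: 0.004
```

Request:
drive_tool(steps=[[0, 0, 0, 0, 0], [0, 0, 0, 0, 0]])

```text
time: 9.85
eef_pos: [0.6023, 0.0248, 0.0542]
tcp_rot: [0.131, 0.695, -0.131, 0.695]
contact_force: [-3.8, -0.1, 7.1]
opening: -0.004
```

Request:
drive_tool(steps=[[0, 0, 0, 0, 0], [0, 0, 0, 0, 0]])

```text
time: 10.05
eef_pos: [0.6023, 0.0249, 0.0542]
tcp_rot: [0.131, 0.695, -0.131, 0.695]
contact_force: [-2.6, -0.8, 5.5]
opening: -0.001
```

About 6.3 N at 9.8 mm, so this is the middle spring. The third foot is next.

Request:
drive_tool(steps=[[-0.5, 0, 0, 0, 0], [-0.5, 0, 0, 0, 0], [-1, 0, 0, 0, 0], [-2, 0, 0, 0, 0], [-2, 0, 0, 0, 0], [-2, 0, 0, 0, 0], [0, 0, 0, 0, 0], [0, 0, 0, 0, 0]])

```text
time: 10.85
eef_pos: [0.6021, 0.0248, 0.1332]
tcp_rot: [0.131, 0.695, -0.131, 0.695]
contact_force: [-0.7, -0.8, -0.7]
opening: -0.003
```

```bash
python3 -c "
from h import *
togo(.6235,-.229,.072)"
```

```text
pos [602.1  24.8 133.2] F [-0.75 -0.84 -0.73] t 10.85 open -0.003
tool cm [  6.13 -22.85  11.26]
[[ 0.     0.365  0.931]
 [-0.     0.931 -0.365]
 [-1.     0.     0.   ]]
```

Request:
drive_tool(steps=[[0, -2.3, 1.13, 0, 0], [0, -2.3, 1.13, 0, 0], [0, -2.3, 1.13, 0, 0], [0, -2.3, 1.13, 0, 0], [0, -2.3, 1.13, 0, 0], [0, -2.3, 1.13, 0, 0], [0, -2.3, 1.13, 0, 0], [0, -2.3, 1.13, 0, 0], [0, -2.3, 1.13, 0, 0], [0, -2.2, 1.1, 0, 0]])

```text
time: 11.85
eef_pos: [0.6223, -0.2301, 0.1308]
tcp_rot: [0.132, 0.696, -0.131, 0.694]
contact_force: [-0.1, 0.4, 0.4]
opening: -0.002
```

Request:
drive_tool(steps=[[2, 0, 0, 0, 0], [2, 0, 0, 0, 0], [1.5, 0, 0, 0, 0], [0.5, 0, 0, 0, 0], [0, 0, 0, 0, 0], [0, 0, 0, 0, 0], [0, 0, 0, 0, 0]])

```text
time: 12.55
eef_pos: [0.6243, -0.2297, 0.0747]
tcp_rot: [0.131, 0.694, -0.132, 0.696]
contact_force: [0.2, -0.4, -0.0]
opening: -0.0
```

```bash
python3 -c "
from h import *
togo(.6235,-.229,.072)"
```

```text
pos [ 624.3 -229.7   74.7] F [ 0.21 -0.43 -0.03] t 12.55 open -0.0
tool cm [ 0.27  0.04 -0.1 ]
[[ 0.002  0.365  0.931]
 [-0.001  0.931 -0.365]
 [-1.    -0.     0.002]]
```

Request:
drive_tool(steps=[[0.4, 0, 0, 0, 0], [0.3, 0, 0, 0, 0], [0.3, 0, 0, 0, 0], [0.3, 0, 0, 0, 0], [0.2, 0, 0, 0, 0], [0.2, 0, 0, 0, 0], [0.2, 0, 0, 0, 0], [0.1, 0, 0, 0, 0], [0, 0, 0, 0, 0], [0, 0, 0, 0, 0]])

```text
time: 13.55
eef_pos: [0.6235, -0.2295, 0.0535]
tcp_rot: [0.131, 0.695, -0.131, 0.695]
contact_force: [-1.3, 0.8, 4.2]
opening: 0.002
```

Request:
drive_tool(steps=[[0, 0, 0, 0, 0], [0, 0, 0, 0, 0]])

```text
time: 13.75
eef_pos: [0.6235, -0.2295, 0.0534]
tcp_rot: [0.131, 0.695, -0.131, 0.695]
contact_force: [-1.4, 0.9, 3.5]
opening: 0.002
```

Request:
drive_tool(steps=[[0, 0, 0, 0, 0], [0, 0, 0, 0, 0]])

```text
time: 13.95
eef_pos: [0.6235, -0.2295, 0.0534]
tcp_rot: [0.131, 0.695, -0.131, 0.695]
contact_force: [-1.1, 1.5, 3.2]
opening: 0.001
```

The third foot gives about 3.6 N at 10.6 mm, so it is the softest (9.4, 6.3 and 3.6 N in order). I rise and re-measure where it stands.

Request:
drive_tool(steps=[[-0.5, 0, 0, 0, 0], [-0.5, 0, 0, 0, 0], [-1, 0, 0, 0, 0], [-2, 0, 0, 0, 0], [-2, 0, 0, 0, 0], [-2, 0, 0, 0, 0], [-2, 0, 0, 0, 0], [0, 0, 0, 0, 0], [0, 0, 0, 0, 0]])

```text
time: 14.85
eef_pos: [0.6233, -0.2296, 0.1534]
tcp_rot: [0.131, 0.695, -0.132, 0.695]
contact_force: [0.5, 1.0, -0.3]
opening: -0.001
```

Run:
```python
from h import *
from plant import read_camera
c=read_camera("wrist"); np.save("w3.npy",c,allow_pickle=True); im=c["frame"][:,:,::-1].copy()
p=np.array([.6235,-.229]);a=np.radians(-22);u=np.array([np.cos(a),np.sin(a)])
for q,z in((p,.064),(p-40*u/1000,.0165),(p-75*u/1000,.038)):
    x=pix(c,[*q,z])[0]; print(np.round(q,4),np.round(x)); cv2.drawMarker(im,tuple(int(t) for t in x),(0,0,255),0,12,1)
cv2.imwrite("pics/w3.png",im)
q=p-77*u/1000; togo(*q,.05)
```

```text
[ 0.6235 -0.229 ] [270. 210.]
[ 0.5864 -0.214 ] [270. 153.]
[ 0.554  -0.2009] [271. 113.]
pos [ 622.7 -229.2  152.2] F [-0.06  0.32  0.43] t 14.9 open 0.003
tool cm [10.23  0.13 -7.62]
[[-0.002  0.365  0.931]
 [ 0.001  0.931 -0.365]
 [-1.     0.    -0.002]]
```

View pics/w3.png

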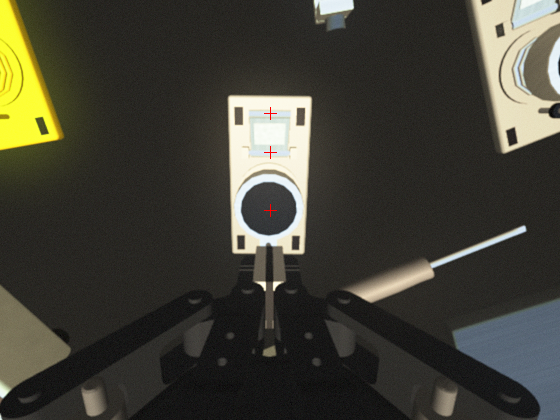

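The wrist view shows the predicted pad (270,210), hinge (270,153) and tag edge (270,113) marks all on the foot, and the tool is lined up with it. I move over the tag edge.

Request:
drive_tool(steps=[[0, 0.1, -1.5, 0, 0], [0, 0, -2, 0, 0], [0, 0, -2, 0, 0], [0, 0, -1.5, 0, 0], [0, 0, -0.6, 0, 0], [2, 0, 0, 0, 0], [2, 0, 0, 0, 0], [2, 0, 0, 0, 0], [2, 0, 0, 0, 0], [1.5, 0, 0, 0, 0]])

```text
time: 15.9
eef_pos: [0.5522, -0.2004, 0.0559]
tcp_rot: [0.132, 0.696, -0.131, 0.694]
contact_force: [0.1, -0.1, -0.4]
opening: -0.003
```

Request:
drive_tool(steps=[[0, 0, 0, 0, 0], [0, 0, 0, 0, 0], [0, 0, 0, 0, 0]])

```text
time: 16.2
eef_pos: [0.5539, -0.2013, 0.0595]
tcp_rot: [0.131, 0.694, -0.132, 0.696]
contact_force: [0.4, -0.1, 0.2]
opening: -0.005
```

```bash
python3 -c "
from h import *
togo(.552,-.2003,.0195)"
```

```text
pos [ 553.9 -201.3   59.5] F [ 0.4  -0.07  0.18] t 16.2 open -0.005
tool cm [ 4.    0.03 -0.22]
[[ 0.002  0.365  0.931]
 [-0.001  0.931 -0.365]
 [-1.    -0.     0.002]]
```

Request:
drive_tool(steps=[[0.6, 0, -0.2, 0, 0], [0.5, 0, 0, 0, 0], [0.5, 0, 0, 0, 0], [0.4, 0, 0, 0, 0], [0.4, 0, 0, 0, 0], [0.4, 0, 0, 0, 0], [0.3, 0, 0, 0, 0], [0.3, 0, 0, 0, 0], [0, 0, 0, 0, 0], [0, 0, 0, 0, 0]])

```text
time: 17.2
eef_pos: [0.5514, -0.2002, 0.0242]
tcp_rot: [0.131, 0.695, -0.131, 0.695]
contact_force: [0.0, -0.1, -0.1]
opening: -0.001
```

Request:
drive_tool(steps=[[0.2, 0, 0, 0, 0], [0.1, 0, 0, 0, 0], [0, 0, 0, 0, 0], [0, 0, 0, 0, 0], [0, 0, 0, 0, 0]])

```text
time: 17.7
eef_pos: [0.5512, -0.2001, 0.0213]
tcp_rot: [0.131, 0.695, -0.131, 0.695]
contact_force: [0.3, -0.9, 0.4]
opening: 0.001
```

Request:
drive_tool(steps=[[0.1, 0, 0, 0, 0], [0.1, 0, 0, 0, 0], [0, 0, 0, 0, 0], [0, 0, 0, 0, 0], [0, 0, 0, 0, 0]])

```text
time: 18.2
eef_pos: [0.5511, -0.2001, 0.0194]
tcp_rot: [0.131, 0.695, -0.131, 0.695]
contact_force: [-0.7, -0.2, 2.0]
opening: 0.0
```

Request:
drive_tool(steps=[[0.1, 0, 0, 0, 0], [0, 0, 0, 0, 0], [0, 0, 0, 0, 0], [0, 0, 0, 0, 0]])

```text
time: 18.6
eef_pos: [0.5512, -0.2001, 0.0191]
tcp_rot: [0.131, 0.695, -0.131, 0.695]
contact_force: [-2.3, 1.4, 6.2]
opening: 0.007
```

The tag hits its stop: the force jumps to 6 N with the tip held at 19.1 mm. I rise and check.

Request:
drive_tool(steps=[[-0.3, 0, 0, 0, 0], [-0.5, 0, 0, 0, 0], [-1, 0, 0, 0, 0], [-2, 0, 0, 0, 0], [-2, 0, 0, 0, 0], [-2, 0, 0, 0, 0], [-2, 0, 0, 0, 0], [-2, 0, 0, 0, 0], [-2, 0, 0, 0, 0], [-2, 0, 0, 0, 0]])

```text
time: 19.6
eef_pos: [0.5511, -0.2001, 0.1778]
tcp_rot: [0.131, 0.695, -0.131, 0.695]
contact_force: [0.5, 0.0, -0.2]
opening: 0.002
```

Request:
drive_tool(steps=[[0, -3, -4, 0, 0], [0, -3, -4, 0, 0], [0, -3, -4, 0, 0], [0, 0, 0, 0, 0], [0, 0, 0, 0, 0], [0, 0, 0, 0, 0]])

```text
time: 20.2
eef_pos: [0.4075, -0.2403, 0.1772]
tcp_rot: [0.131, 0.694, -0.132, 0.695]
contact_force: [0.2, 0.8, 0.9]
opening: -0.001
```

Run:
```python
from h import *
from plant import read_camera
for n in ("scene","top"):
    c=read_camera(n); cv2.imwrite(f"pics/{n}9.png",cv2.resize(c["frame"][150:360,180:460,::-1] if n=="scene" else c["frame"][60:285,90:390,::-1],(800,600),interpolation=cv2.INTER_CUBIC))
    o=np.load(n+"0.npy",allow_pickle=True).item()["frame"]
    d=cv2.medianBlur(cv2.absdiff(o,c["frame"]).max(2),3)>45
    nn,l,st,ce=cv2.connectedComponentsWithStats(d.astype(np.uint8))
    print(n,[(list(s)) for s in st[1:] if s[4]>8])
    for s in([(131,178),(225,158),(326,148)] if n=="top" else []):
        g=cv2.cvtColor(c["frame"],cv2.COLOR_RGB2GRAY); m=cv2.morphologyEx((g>75).astype(np.uint8),cv2.MORPH_CLOSE,np.ones((3,3)))
        k=[x for x in cv2.findContours(m,0,1)[0] if cv2.pointPolygonTest(x,s,False)>=0]
        if k: print(cv2.minAreaRect((ray(c,k[0][:,0],.012)[:,:2]*1000).astype(np.float32)))
```

```text
scene [[np.int32(94), np.int32(0), np.int32(106), np.int32(99), np.int32(7022)], [np.int32(207), np.int32(0), np.int32(11), np.int32(24), np.int32(134)], [np.int32(249), np.int32(0), np.int32(86), np.int32(48), np.int32(2913)], [np.int32(481), np.int32(0), np.int32(67), np.int32(30), np.int32(865)], [np.int32(244), np.int32(24), np.int32(6), np.int32(8), np.int32(14)], [np.int32(239), np.int32(29), np.int32(5), np.int32(5), np.int32(19)], [np.int32(213), np.int32(46), np.int32(5), np.int32(9), np.int32(33)], [np.int32(261), np.int32(50), np.int32(3), np.int32(6), np.int32(14)], [np.int32(195), np.int32(124), np.int32(13), np.int32(9), np.int32(48)], [np.int32(135), np.int32(126), np.int32(8), np.int32(6), np.int32(20)], [np.int32(156), np.int32(148), np.int32(28), np.int32(26), np.int32(205)], [np.int32(430), np.int32(221), np.int32(7), np.int32(5), np.int32(18)], [np.int32(221), np.int32(266), np.int32(19), np.int32(5), np.int32(73)], [np.int32(353), np.int32(271), np.int32(6), np.int32(4), np.int32(15)]]
top [[np.int32(311), np.int32(164), np.int32(13), np.int32(12), np.int32(93)], [np.int32(145), np.int32(171), np.int32(269), np.int32(249), np.int32(17704)], [np.int32(202), np.int32(383), np.int32(75), np.int32(37), np.int32(1619)], [np.int32(159), np.int32(384), np.int32(9), np.int32(12), np.int32(68)]]
((545.34912109375, 254.57960510253906), (85.60266876220703, 157.58255004882812), 78.85066986083984)
((590.3587646484375, 24.13072395324707), (157.79873657226562, 77.96939086914062), 1.7523852586746216)
((612.4053344726562, -225.13522338867188), (78.15572357177734, 157.7744598388672), 68.0555648803711)
```

View pics/scene9.png

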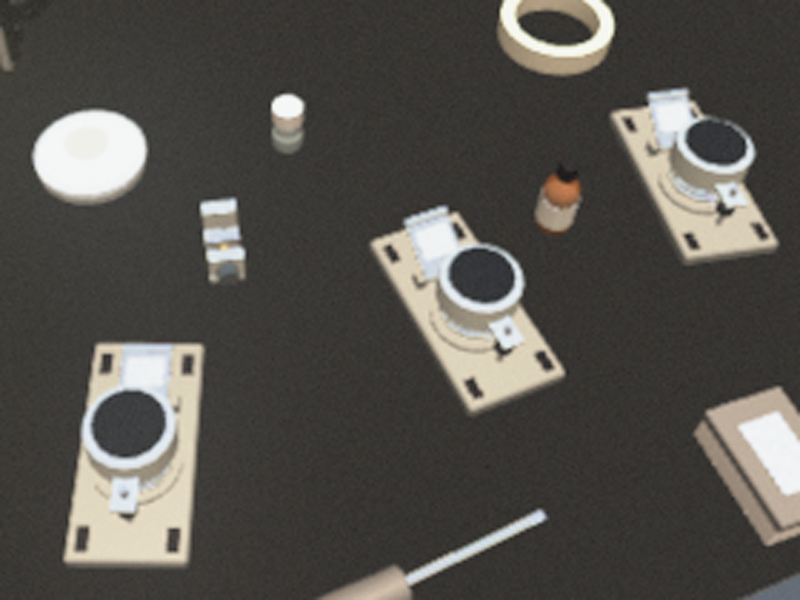

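The tag of the softest foot (left in the crop) lies flat at (147,370). The other two tags stand up and the bases have not moved (within about 0.1 mm).

```bash
python3 -c "
from plant import sign_off
print(sign_off())"
```

```text
the job is handed in; nothing more can be done
None
```

The softest foot is the one farthest to the robot's right. I pushed its tag flat, and the job is handed in at about 20 s of the 70 s allowed.

| Foot (from the robot) | Position of pad (x, y), m | Press depth | Force |
|---|---|---|---|
| Left | 0.556, 0.249 | 9.8 mm | about 9.4 N |
| Middle | 0.602, 0.025 | 9.8 mm | about 6.3 N |
| Right | 0.624, −0.229 | 10.6 mm | about 3.6 N |

- **Tag:** I pressed it only after all three pads had been felt. It hit its stop with the tip at about 19 mm, where the force jumped to about 6 N.
- **Last checks:** In the scene picture that tag lies flat and the other two stand up. The top picture puts all three bases within about 0.1 mm of where they started. The other objects in the cropped scene view look undisturbed. The gripper was clear of everything at z ≈ 0.18 m.
- **Not confirmed or off:** The picture comparison showed a change near the ring on the left and middle feet but none on the right one. The right foot's depth therefore rests on the tool position and force. While pressing, I also read sideways forces of 1 to 5 N, but no foot moved.

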